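Bring a jar up to the seal of a vacuum sealer

ROBOT

A 6-joint arm with a two-finger parallel gripper is mounted at the origin on a cart in front of the work surface, level with it; the furniture and walls round the work are solid. World frame = base frame: x ahead of the robot, y to its left, z up, the work surface at z = 0. Lengths are in m, angles in degrees, forces in N, time in s.
With the tool pointing down it reaches from about 0.4 to 0.825 m from the base axis. Payload 7 kg.
Tool frame: the origin (TCP) lies midway between the tips of the shut fingers; the grasp point (between the pads) lies r.grip_depth behind it (r.grip_depth is the distance from the TCP to the grasp point, in m); z points along the fingers, y is the line along which they close (so a half turn about z gives the same grasp; the last joint's range is limited). The gripper opens to 88 mm and grips with 3 to 60 N. Pads are 19 mm wide; open, the fingers measure 130 mm over their backs; the gripper's body (78 mm by 193 mm) begins 47 mm behind the grasp point.
Start: joints at [-47.149, 20.546, 0.682, 0, -70.136, -16.507], TCP at [0.3, -0.605, 0.227] pointing down, gripper open.
Joint ranges: [-176.03, 176.03], [-82.01, 121.73], [-58.28, 71.71], [-173.87, 95.51], [-174.79, -0.11], [-173.66, 173.66]. Speed limits (degrees/s): [136.94, 136.94, 172.46, 180, 180, 180].

INTERFACE

Orientations are given as [roll, pitch, yaw] about the fixed x, y, z axes, in that order (R = Rz(yaw) Ry(pitch) Rx(roll)).
In Python, from plant import r, optics, monitor, ticket gives the robot as it stands (r), with the cameras (optics), the readings (monitor) and the job (ticket).
- The arm moves only by the shell command python3 drive.py 'ROWS' [OPENING] [FORCE]. ROWS is a JSON list of rows, 1 to 12 of them, each of 6 numbers: dx, dy, dz in m, then a rotation vector rx, ry, rz in degrees; each row is the pose to reach, as a shift and turn from the pose commanded when the command began, along the tool's axes at that moment; what a row does not reach only later rows make up. A row lasts 1/12 s, in which the tool goes at most 0.0417 m and 7.16 degrees, less where a joint would pass 70% of its speed; a pose out of reach is approached as far as the arm can. OPENING is the finger opening in m, set as the command begins (- or left out keeps the last). The fingers move at their own pace and stop on an object; FORCE is the grip in N (left out, the last holds). Time passes only in rows, so rows that do not move let the fingers close. It prints the time, the measured TCP pose, the force, the opening and the grip force at its end.
- monitor.get_state(): the state, without advancing time (a new reading comes with each control period).
- optics.capture(name): name is "scene" or "top" or "wrist"; returns a dict with "frame" (400x640x3 uint8, red, green, blue), "z_map" (400x640 float32, m along the optical axis (not along the pixel's ray), 0 where there is no reading), "fx", "fy", "cx", "cy" (pixels), "cam_to_world" (4x4, takes a point from camera to world coordinates). Camera axes: x right, y down, z forward; pixel columns grow to the right and rows downward; lengths in m; the calibration is good to about 2 mm. A picture is of the moment at which its call begins.
- ticket.close_job(): hands the job in; it is judged then, once.
The state is a dict: "time_s": time; "joints": joint angles; "qd": joint speeds; "joint_torque": joint torques, N m; "tcp_pos": TCP position; "eef_rot": TCP orientation; "contact_force": force on the tool from outside, world axes, zero at the start; "moment": the same for the moment, N m; "gripper_width": finger opening in m; "gripper_force": force on a finger pad.
Only numpy, scipy, OpenCV 4.12 (cv2) and the standard library are available. Lean on these libraries where they do the work, as an engineer would, in place of code of your own. Each camera call takes 0.05 s, during which the arm holds its last target. There are 200 camera calls.

TASK

Get the jar ready for vacuum-sealing: stand it centred on the sealer's lifting table, swing the sealing head over it as far as its stop, then turn the lift knob clockwise to raise the table until the lid just bears on the rubber seal, firmly enough to touch all round but without squeezing it hard. Leave the jar upright and let go of everything; do not move the lemon or the tumbler.

Things in the scene. Friction and masses are not known exactly. Their poses are not given: they have to be found in the camera images.
- jar: loose closed glass jar of olives with a flat grey metal lid, 66 mm in diameter and 83 mm tall, 0.3 to 0.6 kg; origin at the centre of its underside, z up; it starts on the worktop in front of the sealer's left side. Grip it round the glass, some 45 mm above its foot
- sealer: bench vacuum sealer for jars, fixed on the worktop: white base 22 mm high, a disc 132 mm wide under the lifting table, one limb forward and right to the lift knob, one back and left to a steel column. Origin under the axis of the lifting table, on the worktop; z up; in its frame the knob's axis is at x -75, y -140 mm and the column's at x +85, y +85 mm
- table_top (a point): centre of the top of the lifting table, a steel disc 88 mm across with a black rubber mat; 36 mm above the worktop when lowest. It only goes up and down, 8 mm up for each radian that the lift knob is turned clockwise, with up to 58 mm of travel, and it stays where it is left
- knob_grip (a point): grip point of the lift knob, on its upright axis, 70 mm above the worktop: a fluted round black hand knob, 50 mm in diameter, from 44 to 74 mm above the worktop, with an aluminium cap that bears a red mark. Grip it across its diameter from above, at any angle; its axis is fixed
- lift_knob (a joint): angle of the lift knob in rad, growing as it is turned clockwise seen from above, which raises the table; 0 is the table's lowest position, it starts between 0 and 0.5, end 7.4. Turning it freely takes about 0.35 N m; once the lid meets the seal the torque grows by about 0.19 N m per further rad
- swing_arm: white arm, 120 mm from hinge to head, with the round sealing head (60 mm across); swings level about the column, stays where left (about 0.3 N m). Origin on the column's axis, 170 mm up at its underside. Starts swung out 1.05 to 1.35 rad, head left of the table; swung back counter-clockwise seen from above it meets a hard stop with the head over the table's axis. The seal counts as part of it
- pommel (a point): middle of the black round pommel on top of the sealing head, on the seal's axis, 211 mm above the worktop; 30 mm in diameter, 30 mm high, its top 11 mm above this point. Take it from above to swing the arm
- lemon: bystander: a yellow lemon, 72 x 55 x 56 mm, lying behind and to the left of the sealer, by the sink; origin at its underside
- tumbler: bystander: an empty clear drinking glass, 77 mm in diameter, 89 mm tall, standing behind and to the right of the sealer, near the hob; origin at the centre of its underside
- head_under (a point): centre of the head's underside, 170 mm above the worktop. Below it hangs the red rubber seal bell, 67 mm across, on a spindle left at a different height each time: with the jar on the table and the head over it, the bell's lip is at first 11 to 27 mm above the lid (how much is not told). The bell is sprung and gives way upward 1 mm for each 3 N

How it is judged:
By the outcome, as a careful person would: the job done as asked, in the order asked, and still so for the second after the job is handed in, with the robot touching nothing.
It also fails if it takes over 72 s, if anything falls off the work surface, if the arm or the gripper's body presses on something with over 40 N, if the wrist force passes 120 N, or if a joint passes its speed limit or range.

## Working session

There is one attempt and no reset: what is moved stays moved. The work goes in short steps, Python scripts to look and compute and a shell command to move; the robot and the scene stay as the last step left them, time stands still between calls to the robot, and variables do not carry over. Pictures are saved under pics/ and viewed, at most 10 in all, crops included, and the job is handed in when it is done.

```bash
ls; mkdir -p pics; python3 - <<'E'
from plant import r, optics, monitor, ticket
import cv2,numpy as np
print(monitor.get_state(), r.grip_depth)
for n in ["scene","top"]:
    c=optics.capture(n); np.savez(f"pics/{n}0.npz",**c); cv2.imwrite(f"pics/{n}0.png",c["frame"][:,:,::-1])
    print(n,c["fx"],c["cx"],c["cy"],c["cam_to_world"].round(3).tolist())
E
```

```text
drive.py
pics
plant.py
{'time_s': 0.0, 'joints': array([-4.71482717e+01,  2.05915909e+01,  6.33259754e-01, -2.30183840e-02,
       -7.01370911e+01, -1.65048925e+01]), 'qd': array([ 0.12074271, -0.07218115,  0.0659183 , -0.01716844,  0.0376818 ,
        0.03733646]), 'joint_torque': array([-2.41793219e-03, -5.82719028e+01,  2.93055797e+01,  6.99740231e+00,
        6.90367728e-03, -1.02625756e-04]), 'tcp_pos': array([ 0.2993065 , -0.6044427 ,  0.22560793]), 'eef_rot': array([ 1.79902361e+02, -6.36516671e-03, -1.53660998e+02]), 'contact_force': array([-0.11666372,  0.35251451,  0.00052743]), 'moment': array([ 0.02726941, -0.01257951, -0.01335819]), 'gripper_force': 0.0, 'gripper_width': 0.08778231148550829} 0.0188
scene 387.5283260547909 315.46607550998397 200.532286400956 [[-0.895, -0.236, 0.378, 0.224], [-0.445, 0.457, -0.77, 0.744], [0.009, -0.858, -0.514, 0.587], [0.0, 0.0, 0.0, 1.0]]
top 395.2949700362466 325.90780756464454 193.87283736191463 [[0.071, -0.977, 0.2, 0.359], [-0.997, -0.069, 0.017, 0.082], [-0.003, -0.201, -0.98, 0.972], [0.0, 0.0, 0.0, 1.0]]
```

View pics/top0.png

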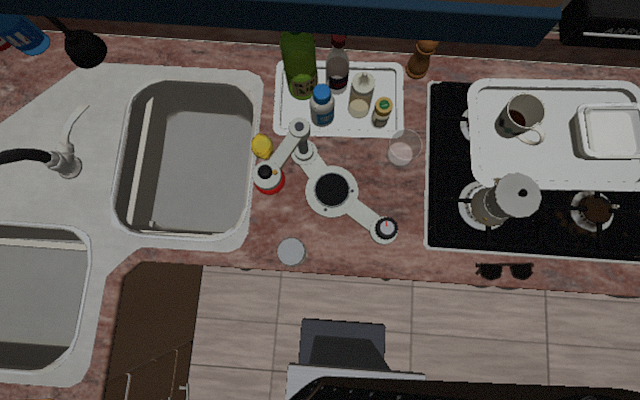

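View pics/scene0.png

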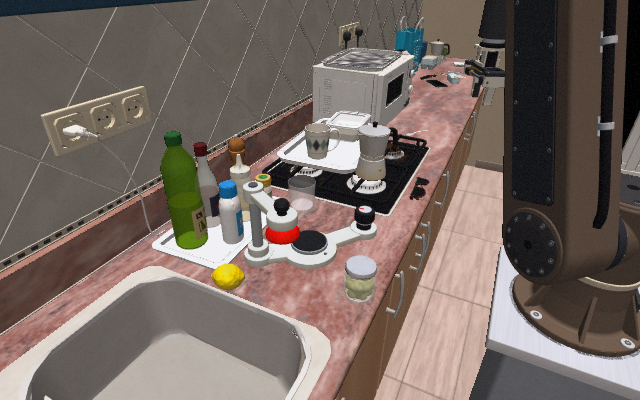

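The top view shows the jar lid at about (291,251), the black table mat at (332,190), the knob at (384,230), the pommel at (267,173) and the column top at (299,128). The lemon is at (262,146) and the tumbler at (405,148). Next I'll measure them.

```bash
cat > h.py <<'E'
import numpy as np, cv2
def ray(c,u,v,z):
    T=c["cam_to_world"]; d=T[:3,:3]@np.array([(u-c["cx"])/c["fx"],(v-c["cy"])/c["fy"],1]); o=T[:3,3]
    return o+d*(z-o[2])/d[2]
def blob(c,lo,hi,box):
    "ellipse centre, size and area of the biggest HSV blob in box u0,u1,v0,v1 (holes filled)"
    u0,u1,v0,v1=box; m=cv2.inRange(cv2.cvtColor(c["frame"],cv2.COLOR_RGB2HSV),lo,hi)[v0:v1,u0:u1]
    k=max(cv2.findContours(m,cv2.RETR_EXTERNAL,cv2.CHAIN_APPROX_NONE)[0],key=cv2.contourArea)
    (x,y),s,a=cv2.fitEllipse(cv2.convexHull(k)); return x+u0,y+v0,np.round(s,1),cv2.contourArea(k)
def world(c):
    v,u=np.mgrid[0:400,0:640]; z=c["z_map"]; p=np.stack([(u-c["cx"])/c["fx"]*z,(v-c["cy"])/c["fy"]*z,z],-1)
    return p@c["cam_to_world"][:3,:3].T+c["cam_to_world"][:3,3]
E
python3 - <<'E'
from h import *
c=dict(np.load("pics/top0.npz"))
P=world(c)
for n,(u,v) in dict(jar=(291,251),mat=(332,190),knob=(384,229),pommel=(267,173),col=(299,127),worktop=(340,250),base=(312,205)).items():
    print(n,P[v,u].round(4),c["frame"][v,u])
for n,lo,hi,box,z in [("mat",(0,0,0),(180,255,70),(310,356,170,212),.038),("knob",(0,0,0),(180,255,70),(368,402,212,246),.074),("pom",(0,0,0),(180,255,80),(252,282,160,182),.222)]:
    b=blob(c,lo,hi,box); print(n,b,ray(c,b[0],b[1],z).round(4))
# jar lid / discs from the depth: points near a height
def disc(n,box,zl,zh):
    u0,u1,v0,v1=box; m=((P[...,2]>zl)&(P[...,2]<zh)).astype(np.uint8)[v0:v1,u0:u1]
    k=max(cv2.findContours(m,cv2.RETR_EXTERNAL,cv2.CHAIN_APPROX_NONE)[0],key=cv2.contourArea)
    q=P[v0:v1,u0:u1][m>0]; (x,y),rad=cv2.minEnclosingCircle(k); z=np.median(q[:,2])
    print(n,z.round(4),(x+u0,y+v0,rad),ray(c,x+u0,y+v0,z).round(4),"mean",q.mean(0).round(4),len(q))
disc("lid",(270,312,230,272),.078,.09)
disc("mat",(305,360,165,215),.032,.046)
disc("knob",(365,405,210,248),.068,.08)
disc("pom",(250,284,155,185),.214,.228)
disc("col",(285,315,115,140),.17,.215)
f=cv2.resize(c["frame"][110:275,235:425,::-1],None,fx=4,fy=4,interpolation=cv2.INTER_CUBIC)[:600,:760]
cv2.imwrite("pics/crop0.png",f)
E
```

```text
jar [0.4057 0.166  0.0836] [134 136 137]
mat [0.5608 0.0844 0.0374] [18 17 13]
knob [ 0.4706 -0.04    0.0739] [143 145 150]
pommel [0.5461 0.2133 0.2218] [43 40 43]
col [0.6529 0.1608 0.2023] [56 60 65]
worktop [ 0.421   0.0548 -0.001 ] [131 105  95]
base [0.5239 0.1307 0.019 ] [153 157 151]
mat (331.566370010376, 189.1520481109619, array([32.2, 33.1]), 803.0) [0.5627 0.0856 0.038 ]
knob (386.1318054199219, 227.85041332244873, array([21.2, 23.2]), 356.5) [ 0.4736 -0.0447  0.074 ]
pom (264.6435031890869, 171.56849575042725, array([13.7, 14.1]), 138.0) [0.5486 0.2182 0.222 ]
lid 0.0828 (290.4080467224121, 251.0126438140869, 14.09179401397705) [0.4056 0.1674 0.0828] mean [0.4059 0.1679 0.0827] 605
mat 0.0363 (331.20000076293945, 189.0, 17.912105560302734) [0.5634 0.0865 0.0363] mean [0.5634 0.0867 0.0363] 977
knob 0.0736 (385.9794521331787, 227.14383506774902, 11.227232933044434) [ 0.4752 -0.0443  0.0736] mean [ 0.4751 -0.0446  0.0733] 370
pom 0.2191 (264.09459495544434, 170.8783779144287, 7.224081039428711) [0.5507 0.2199 0.2191] mean [0.5512 0.2207 0.2187] 145
col 0.196 (295.55000019073486, 129.44999980926514, 14.230525016784668) [0.6495 0.1681 0.196 ] mean [0.6513 0.1635 0.1944] 445
```

View pics/crop0.png

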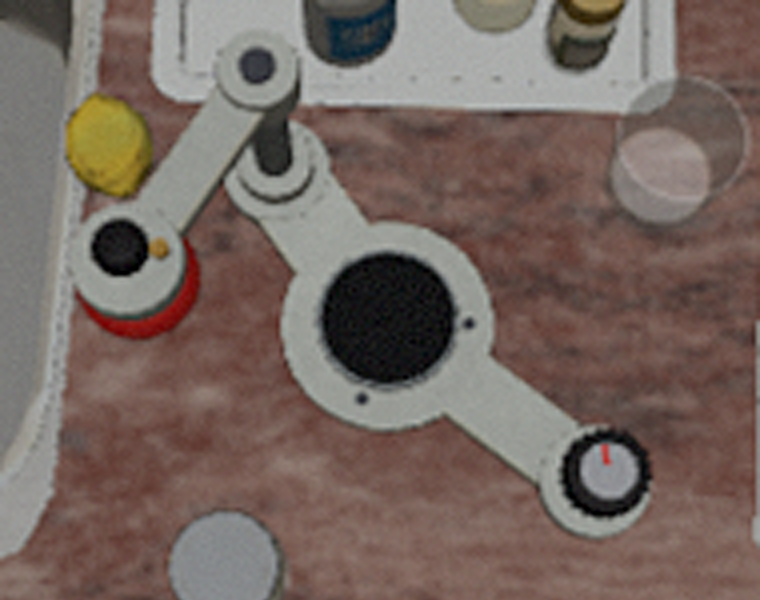

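```bash
cat > togo.py <<'E'
# togo.py x y z yaw : shift along the tool's axes and turn still to go to a TCP pose pointing down
import sys; from plant import r, optics, monitor, ticket; from h import *
from scipy.spatial.transform import Rotation as R
s=monitor.get_state(); A=R.from_euler("xyz",s["eef_rot"],degrees=True)
for k in range(1,len(sys.argv),4):
    x,y,z,w=map(float,sys.argv[k:k+4]); B=R.from_euler("xyz",[180,0,w],degrees=True)
    print("togo",A.inv().apply(np.array([x,y,z])-s["tcp_pos"]).round(4),(A.inv()*B).as_rotvec(degrees=True).round(2))
print("t",s["time_s"],"tcp",s["tcp_pos"].round(4),s["eef_rot"].round(2),"q",s["joints"].round(1),"F",s["contact_force"].round(2),"M",s["moment"].round(3),"w",round(s["gripper_width"],4),s["gripper_force"])
E
python3 togo.py .5 -.15 .25 -110
```

```text
togo [-0.3815  0.3183 -0.0239] [ 8.000e-02  2.000e-02 -4.366e+01]
t 0.1 tcp [ 0.2993 -0.6045  0.2257] [ 1.7991e+02 -1.0000e-02 -1.5366e+02] q [-47.1  20.6   0.6  -0.  -70.1 -16.5] F [ 0.08  0.08 -1.26] M [-0.026 -0.     0.02 ] w 0.0872 0.0
```

```bash
D='[-0.381,0.318,-0.024,0,0,-43.7]'; python3 drive.py '[[-0.381,0.318,-0.024,0,0,-43.7],[-0.381,0.318,-0.024,0,0,-43.7],[-0.381,0.318,-0.024,0,0,-43.7],[-0.381,0.318,-0.024,0,0,-43.7],[-0.381,0.318,-0.024,0,0,-43.7],[-0.381,0.318,-0.024,0,0,-43.7],[-0.381,0.318,-0.024,0,0,-43.7],[-0.381,0.318,-0.024,0,0,-43.7],[-0.381,0.318,-0.024,0,0,-43.7],[-0.381,0.318,-0.024,0,0,-43.7],[-0.381,0.318,-0.024,0,0,-43.7],[-0.381,0.318,-0.024,0,0,-43.7]]' 0.088; python3 togo.py .406 .1675 .14 -110
```

```text
time_s: 1.1
tcp_pos: [0.5001, -0.1485, 0.2507]
eef_rot: [-180.0, 0.0, -109.9]
contact_force: [-0.0, -1.4, 0.3]
gripper_width: 0.0875
gripper_force: 0.0
togo [-0.265   0.1962  0.1107] [-0.    0.01  0.07]
t 1.1 tcp [ 0.5001 -0.1485  0.2507] [-1.8000e+02  1.0000e-02 -1.0993e+02] q [  5.    5.1 -16.3  -0.  -68.6 -24.9] F [-0.01 -1.38  0.32] M [-0.072 -0.115 -0.016] w 0.0875 0.0
```

```bash
python3 drive.py '[[-0.265,0.196,0.111,0,0,0],[-0.265,0.196,0.111,0,0,0],[-0.265,0.196,0.111,0,0,0],[-0.265,0.196,0.111,0,0,0],[-0.265,0.196,0.111,0,0,0],[-0.265,0.196,0.111,0,0,0],[-0.265,0.196,0.111,0,0,0],[-0.265,0.196,0.111,0,0,0],[-0.265,0.196,0.111,0,0,0],[-0.265,0.196,0.111,0,0,0],[-0.265,0.196,0.111,0,0,0]]'; python3 - <<'E'
from plant import r, optics, monitor, ticket
from h import *
c=optics.capture("wrist"); np.savez("pics/wrist1.npz",**c); cv2.imwrite("pics/wrist1.png",c["frame"][:,:,::-1])
P=world(c); m=((P[...,2]>.078)&(P[...,2]<.09)).astype(np.uint8)
k=max(cv2.findContours(m,cv2.RETR_EXTERNAL,cv2.CHAIN_APPROX_NONE)[0],key=cv2.contourArea)
(x,y),s,a=cv2.fitEllipse(cv2.convexHull(k)); print(x,y,s,cv2.contourArea(k),ray(c,x,y,.083))
E
python3 togo.py .406 .1675 .026 -110
```

```text
time_s: 2.02
tcp_pos: [0.4054, 0.1657, 0.1391]
eef_rot: [180.0, -0.1, -109.8]
contact_force: [0.2, 0.4, -0.4]
gripper_width: 0.0876
gripper_force: 0.0
323.899658203125 216.23324584960938 (84.28317260742188, 86.24333953857422) 5476.0 [0.40402597 0.16568717 0.083     ]
togo [-0.0024  0.0006  0.1134] [ 0.02 -0.04  0.11]
t 2.0667 tcp [0.4058 0.1651 0.1394] [ 1.7998e+02 -4.0000e-02 -1.0989e+02] q [ 48.1   2.5 -35.   -0.  -52.5 -68. ] F [ 0.26 -0.16  0.18] M [-0.022  0.097  0.026] w 0.0873 0.0
```

View pics/wrist1.png

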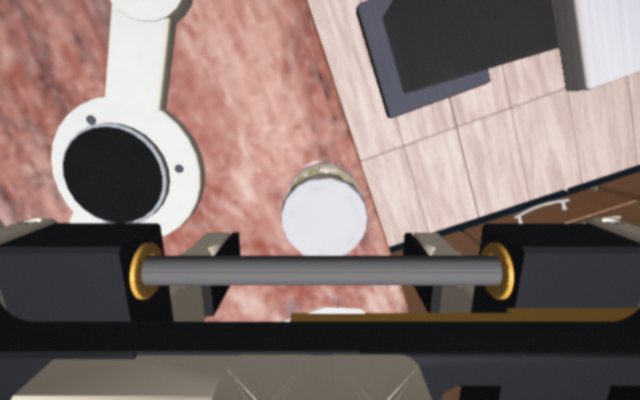

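The wrist view shows the lid centred between the fingers at about (324,216). I'll descend and grip.

```bash
python3 drive.py '[[-0.001,0.001,0.04,0,0,0],[-0.001,0.001,0.075,0,0,0],[-0.001,0.001,0.1,0,0,0],[-0.001,0.001,0.112,0,0,0],[-0.001,0.001,0.112,0,0,0]]'; python3 drive.py '[[0,0,0,0,0,0],[0,0,0,0,0,0],[0,0,0,0,0,0],[0,0,0,0,0,0],[0,0,0,0,0,0],[0,0,0,0,0,0],[0,0,0,0,0,0]]' 0.05 30; python3 togo.py .405 .1665 .1 -110
```

```text
time_s: 2.48
tcp_pos: [0.4044, 0.164, 0.0253]
eef_rot: [179.9, -0.3, -110.1]
contact_force: [-0.2, -0.1, -0.6]
gripper_width: 0.0874
gripper_force: 0.0
time_s: 3.07
tcp_pos: [0.4059, 0.1669, 0.0288]
eef_rot: [-179.9, 0.1, -109.9]
contact_force: [-2.5, -1.6, 7.1]
gripper_width: 0.0665
gripper_force: 30.0
togo [ 0.0005  0.0007 -0.0712] [-0.05  0.1   0.06]
t 3.0667 tcp [0.4059 0.1669 0.0288] [-1.7995e+02  1.0000e-01 -1.0994e+02] q [ 48.3  12.3 -42.7   0.  -34.9 -68.2] F [-2.45 -1.61  7.08] M [-0.136  0.889 -0.062] w 0.0665 30.001533133909106
```

```bash
python3 drive.py '[[0,0,-0.02,0,0,0],[0,0,-0.05,0,0,0],[0,0,-0.075,0,0,0],[0,0,-0.085,0,0,0],[0,0,-0.085,0,0,0],[0,0,-0.085,0,0,0]]'; python3 togo.py .563 .0865 .11 -110
```

```text
time_s: 3.57
tcp_pos: [0.4053, 0.1665, 0.1129]
eef_rot: [-180.0, 0.1, -110.0]
contact_force: [-1.0, -1.4, -3.8]
gripper_width: 0.0661
gripper_force: 30.0
togo [ 0.0214 -0.1755  0.003 ] [-0.02  0.11  0.03]
t 3.5667 tcp [0.4053 0.1665 0.1129] [-1.7998e+02  1.1000e-01 -1.0997e+02] q [ 48.3   4.4 -37.1  -0.  -48.3 -68.2] F [-0.99 -1.43 -3.85] M [-0.044  0.148 -0.017] w 0.0661 29.99938040971756
```

```bash
python3 drive.py '[[0.003,-0.02,0,0,0,0],[0.007,-0.055,0,0,0,0],[0.012,-0.095,0,0,0,0],[0.017,-0.135,0,0,0,0],[0.021,-0.165,0,0,0,0],[0.0215,-0.1755,0,0,0,0],[0.0215,-0.1755,0,0,0,0],[0.0215,-0.1755,0,0,0,0],[0.0215,-0.1755,0,0,0,0]]'; python3 - <<'E'
from plant import r, optics, monitor, ticket
from h import *
c=optics.capture("scene"); np.savez("pics/scene2.npz",**c); cv2.imwrite("pics/scene2.png",cv2.resize(c["frame"][150:300,200:400,::-1],None,fx=4,fy=4)[:600,:800])
E
python3 togo.py .563 .086 .063 -110
```

```text
time_s: 4.32
tcp_pos: [0.5615, 0.0862, 0.1113]
eef_rot: [179.9, -0.1, -110.0]
contact_force: [-0.9, -0.0, -3.3]
gripper_width: 0.0661
gripper_force: 30.0
togo [-0.     -0.0015  0.0488] [ 0.08 -0.06  0.07]
t 4.3667 tcp [0.5616 0.0865 0.1118] [ 1.7992e+02 -6.0000e-02 -1.0993e+02] q [ 28.5  16.5 -21.6  -0.  -52.  -48.4] F [ 0.04  0.32 -2.68] M [-0.005  0.043  0.016] w 0.0662 29.999589370563626
```

View pics/scene2.png

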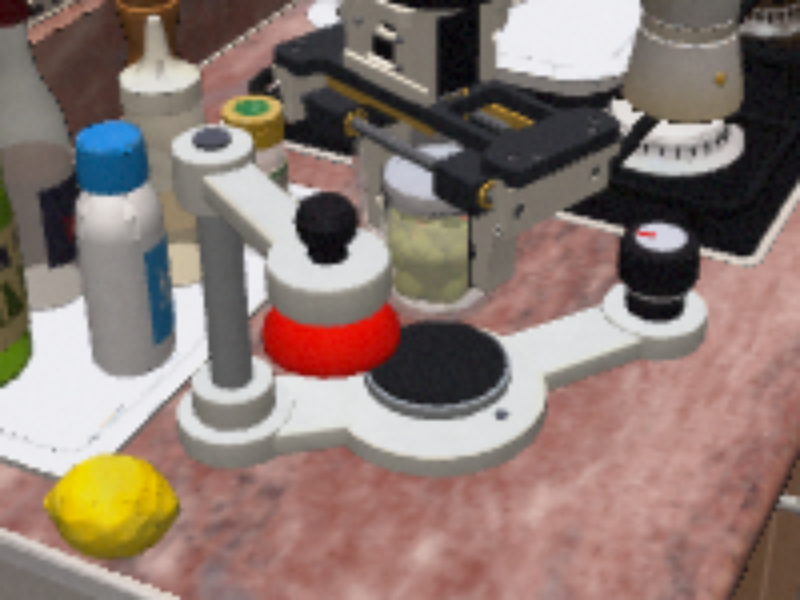

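The jar hangs upright in the gripper above the mat. Next I'll lower it.

```bash
python3 drive.py '[[0,-0.001,0.02,0,0,0],[0,-0.001,0.035,0,0,0],[0,-0.001,0.042,0,0,0],[0,-0.001,0.045,0,0,0],[0,-0.001,0.045,0,0,0],[0,-0.001,0.045,0,0,0]]'; python3 togo.py .563 .086 .063 -110;  python3 drive.py '[[0,0,0.001,0,0,0],[0,0,0.002,0,0,0],[0,0,0.002,0,0,0],[0,0,0.002,0,0,0]]'; python3 togo.py .563 .086 .063 -110
```

```text
time_s: 4.87
tcp_pos: [0.5642, 0.0865, 0.0683]
eef_rot: [-180.0, 0.0, -109.9]
contact_force: [-0.4, 0.5, -2.3]
gripper_width: 0.0664
gripper_force: 30.0
togo [0.0008 0.001  0.0053] [-0.04  0.03  0.09]
t 4.8667 tcp [0.5642 0.0865 0.0683] [-1.7996e+02  3.0000e-02 -1.0991e+02] q [ 28.4  19.5 -24.    0.  -46.4 -48.3] F [-0.38  0.5  -2.34] M [0.023 0.032 0.035] w 0.0664 29.999382812529802
time_s: 5.2
tcp_pos: [0.5644, 0.0862, 0.0661]
eef_rot: [-180.0, 0.0, -110.0]
contact_force: [-0.6, 0.7, -0.8]
gripper_width: 0.066
gripper_force: 30.0
togo [0.0006 0.0013 0.0031] [-0.04  0.04  0.04]
t 5.2 tcp [0.5644 0.0862 0.0661] [-1.7996e+02  4.0000e-02 -1.0996e+02] q [ 28.3  19.7 -24.1   0.  -46.1 -48.3] F [-0.59  0.71 -0.8 ] M [0.312 0.194 0.038] w 0.066 29.999784445390105
```

```bash
python3 drive.py '[[0,0.001,-0.001,0,0,0],[0,0.001,0,0,0,0],[0,0.001,0.001,0,0,0],[0,0.001,0.001,0,0,0]]'; python3 drive.py '[[0,0,0,0,0,0],[0,0,0,0,0,0],[0,0,0,0,0,0],[0,0,0,0,0,0],[0,0,0,0,0,0]]' 0.088; python3 drive.py '[[0,0,-0.03,0,0,0],[0,0,-0.07,0,0,0],[0,0,-0.11,0,0,0],[0,0,-0.15,0,0,0],[0,0,-0.18,0,0,0],[0,0,-0.18,0,0,0]]'; python3 togo.py .549 .219 .25 -110
```

```text
time_s: 5.53
tcp_pos: [0.5631, 0.0862, 0.0659]
eef_rot: [-180.0, 0.0, -109.9]
contact_force: [-5.6, -0.3, 10.2]
gripper_width: 0.0663
gripper_force: 30.0
time_s: 5.95
tcp_pos: [0.5631, 0.0863, 0.0645]
eef_rot: [-180.0, -0.0, -110.0]
contact_force: [0.7, 0.9, -1.1]
gripper_width: 0.0869
gripper_force: 0.0
time_s: 6.45
tcp_pos: [0.5663, 0.087, 0.2522]
eef_rot: [-179.5, 0.4, -109.9]
contact_force: [2.1, 0.5, 0.8]
gripper_width: 0.0877
gripper_force: 0.0
togo [-0.1182  0.0612  0.0024] [-0.52  0.38  0.09]
t 6.45 tcp [0.5663 0.087  0.2522] [-179.48    0.38 -109.91] q [ 28.4   9.7 -10.8   0.1 -68.9 -48.3] F [2.13 0.47 0.8 ] M [ 0.07  -0.119 -0.024] w 0.0877 0.0
```

```bash
python3 - <<'E'
from plant import r, optics, monitor, ticket
from h import *
c=dict(np.load("pics/top0.npz")); P=world(c)
for u,v in [(285,146),(290,150),(280,155),(275,172),(274,178),(265,183),(258,178),(299,127),(304,128)]: print(u,v,P[v,u].round(3))
c=optics.capture("top"); P=world(c); np.savez("pics/top3.npz",**c); cv2.imwrite("pics/top3.png",cv2.resize(c["frame"][110:260,235:435,::-1],None,fx=4,fy=4))
c=optics.capture("scene"); np.savez("pics/scene3.npz",**c)
# lowest edge of the red bell in the scene view: depth points on it, and lid of the jar
P=world(c); h=cv2.cvtColor(c["frame"],cv2.COLOR_RGB2HSV); m=((h[...,0]<6)|(h[...,0]>174))&(h[...,1]>200)&(h[...,2]>80); m[:, :255]=0; m[:,310:]=0; m[:215]=0;m[260:]=0
q=P[m]; print(len(q),np.percentile(q[:,2],[1,5,10,50,90,99]).round(4)); print(q.mean(0))
v,u=np.where(m); print(u.min(),u.max(),v.min(),v.max())
for uu in range(u.min(),u.max()+1,3):
    vv=v[u==uu].max(); print(uu,vv,P[vv,uu].round(4))
E
python3 togo.py .549 .219 .25 -28
```

```text
285 146 [0.614 0.188 0.189]
290 150 [0.607 0.176 0.189]
280 155 [0.595 0.196 0.188]
275 172 [0.555 0.202 0.198]
274 178 [0.544 0.203 0.191]
265 183 [0.532 0.22  0.192]
258 178 [0.542 0.236 0.191]
299 127 [0.653 0.161 0.202]
304 128 [0.653 0.151 0.198]
412 [0.146  0.1475 0.1488 0.1565 0.1636 0.165 ]
[0.5390878  0.24104698 0.15637218]
266 299 226 243
266 237 [0.5719 0.2478 0.1468]
269 240 [0.561  0.2543 0.1477]
272 242 [0.5543 0.2546 0.1455]
275 243 [0.5469 0.2559 0.1466]
278 243 [0.5406 0.2554 0.1484]
281 243 [0.5355 0.2531 0.1486]
284 243 [0.5316 0.2487 0.147 ]
287 243 [0.5272 0.2453 0.1462]
290 242 [0.5228 0.2417 0.1476]
293 241 [0.5198 0.2355 0.1468]
296 239 [0.5188 0.2258 0.1455]
299 235 [0.5185 0.2142 0.1474]
togo [-0.1194  0.0589 -0.0038] [-2.000e-01  3.000e-02 -8.196e+01]
t 6.55 tcp [0.5636 0.0867 0.2461] [-1.7988e+02  1.4000e-01 -1.0996e+02] q [ 28.4   9.9 -11.3  -0.  -68.7 -48.3] F [-0.06 -0.4  -0.77] M [ 0.034  0.124 -0.027] w 0.0876 0.0
```

View pics/top3.png

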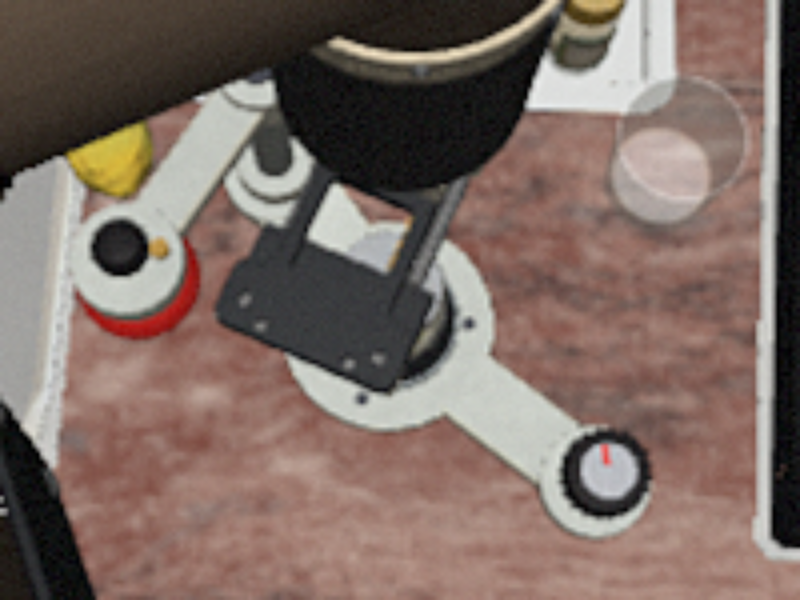

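The top view shows the jar on the table, mostly hidden by the gripper, with the arm, lemon and tumbler unmoved. Now I'll go over the pommel.

```bash
python3 drive.py '[[-0.04,0.02,-0.004,0,0,-7],[-0.08,0.04,-0.004,0,0,-14],[-0.119,0.059,-0.004,0,0,-21],[-0.119,0.059,-0.004,0,0,-28],[-0.119,0.059,-0.004,0,0,-35],[-0.119,0.059,-0.004,0,0,-42],[-0.119,0.059,-0.004,0,0,-49],[-0.119,0.059,-0.004,0,0,-56],[-0.119,0.059,-0.004,0,0,-63],[-0.119,0.059,-0.004,0,0,-70],[-0.119,0.059,-0.004,0,0,-77],[-0.119,0.059,-0.004,0,0,-82]]' 0.06; python3 - <<'E'
from plant import r, optics, monitor, ticket
from h import *
for n in ["top","scene"]:
    c=optics.capture(n); np.savez(f"pics/{n}4.npz",**c); P=world(c)
    d=np.hypot(P[...,0]-.563,P[...,1]-.086); m=(d<.045)&(P[...,2]>.112)&(P[...,2]<.126)
    if m.sum()<30: print(n,"few",m.sum()); continue
    k=max(cv2.findContours(m.astype(np.uint8),cv2.RETR_EXTERNAL,cv2.CHAIN_APPROX_NONE)[0],key=cv2.contourArea)
    (x,y),s,a=cv2.fitEllipse(cv2.convexHull(k)); z=np.median(P[m][:,2]); print(n,m.sum(),(x,y),s,z,ray(c,x,y,z).round(4))
    m=(d>.036)&(d<.043)&(P[...,2]>.03)&(P[...,2]<.045); print("mat z",np.median(P[m][:,2]),m.sum())
c=optics.capture("wrist"); np.savez("pics/wrist4.npz",**c); P=world(c)
m=(P[...,2]>.213)&(P[...,2]<.23); print("pommel",P[m].mean(0),m.sum())
c=dict(np.load("pics/top4.npz")); a=cv2.resize(c["frame"][130:250,240:430,::-1],None,fx=4,fy=4)
cv2.imwrite("pics/top4.png",a)
E
python3 togo.py .549 .219 .199 -28
```

```text
time_s: 7.55
tcp_pos: [0.5476, 0.2179, 0.2466]
eef_rot: [179.8, 0.1, -27.6]
contact_force: [0.0, 0.1, -0.5]
gripper_width: 0.0599
gripper_force: 0.0
top 608 (331.3938903808594, 181.06304931640625) (27.446168899536133, 28.027658462524414) 0.1198190127574062 [0.5632 0.0869 0.1198]
mat z 0.035353386676925336 192
scene 400 (308.783935546875, 211.9219207763672) (18.616313934326172, 27.6140193939209) 0.1209217018892845 [0.5585 0.0956 0.1209]
mat z 0.03711264498928313 119
pommel [0.55347199 0.21986269 0.21932157] 1520
togo [ 0.0007 -0.0016  0.0481] [ 0.13  0.07 -0.1 ]
t 7.7 tcp [0.5477 0.218  0.2471] [ 1.7987e+02  7.0000e-02 -2.8100e+01] q [ 40.7  11.9  -8.6  -0.  -69.7  21.2] F [-0.21  0.18  0.2 ] M [-0.055  0.062 -0.006] w 0.06 0.0
```

View pics/top4.png

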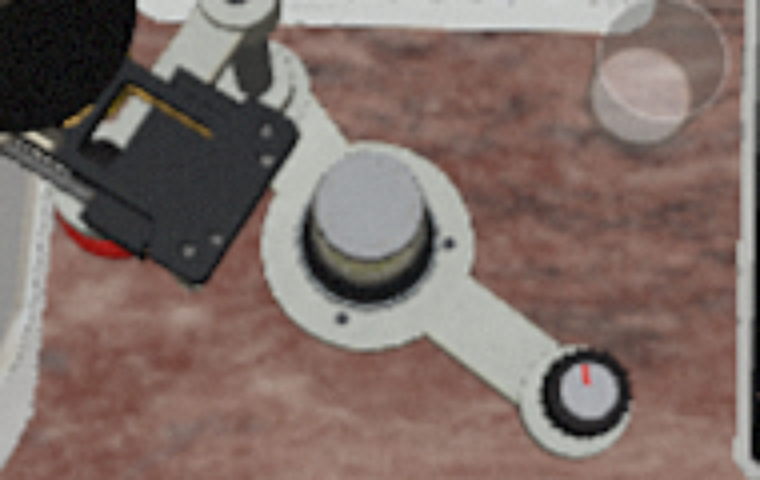

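The top view shows the jar upright and centred on the mat. Next I'll grip the pommel.

```bash
python3 drive.py '[[0.001,-0.001,0.02,0,0,0],[0.001,-0.001,0.04,0,0,0],[0.001,-0.001,0.048,0,0,0],[0.001,-0.001,0.048,0,0,0]]'; python3 drive.py '[[0,0,0,0,0,0],[0,0,0,0,0,0],[0,0,0,0,0,0],[0,0,0,0,0,0],[0,0,0,0,0,0],[0,0,0,0,0,0],[0,0,0,0,0,0]]' 0.02 20; python3 - <<'E'
from plant import r, optics, monitor, ticket
from h import *
from scipy.spatial.transform import Rotation as R
s=monitor.get_state(); A=R.from_euler("xyz",s["eef_rot"],degrees=True)
C=np.array([.563+.0934,.086+.0757]); p=s["tcp_pos"][:2]; print(p,np.hypot(*(p-C)))
t0=np.arctan2(*(p-C)[::-1]); t1=np.arctan2(-.0757,-.0934)+2*np.pi; print(np.degrees(t1-t0)); L=.1205
for a in range(6,75,6):
    q=C+L*np.array([np.cos(t0+np.radians(a)),np.sin(t0+np.radians(a))])-p
    print(a,A.inv().apply([*q,0]).round(4))
E
python3 togo.py .563 .086 .199 39
```

```text
time_s: 8.03
tcp_pos: [0.5482, 0.2178, 0.1978]
eef_rot: [179.7, 0.1, -28.1]
contact_force: [-1.2, -0.2, -0.0]
gripper_width: 0.0598
gripper_force: 0.0
time_s: 8.62
tcp_pos: [0.55, 0.2193, 0.2013]
eef_rot: [-179.9, -0.0, -27.9]
contact_force: [-1.0, 2.7, 2.9]
gripper_width: 0.0282
gripper_force: 20.0
[0.54998328 0.21932031] 0.12101494963256319
67.4582465173886
6 [ 0.0011  0.0126 -0.    ]
12 [ 0.0029  0.0251 -0.    ]
18 [ 0.0061  0.0373 -0.0001]
24 [ 0.0105  0.0491 -0.0001]
30 [ 0.0161  0.0604 -0.0001]
36 [ 0.0229  0.071  -0.0001]
42 [ 0.0308  0.0809 -0.0001]
48 [ 0.0396  0.0899 -0.0001]
54 [ 0.0493  0.0979 -0.0001]
60 [ 5.990e-02  1.049e-01 -1.000e-04]
66 [ 7.100e-02  1.107e-01 -1.000e-04]
72 [ 8.280e-02  1.153e-01 -1.000e-04]
togo [0.074  0.1117 0.0022] [ -0.07  -0.09 -66.94]
t 8.6167 tcp [0.55   0.2193 0.2013] [-1.799e+02 -4.000e-02 -2.794e+01] q [ 40.6  13.8 -12.3  -0.  -63.8  21.4] F [-1.03  2.66  2.93] M [0.858 0.414 0.099] w 0.0282 20.00033039599657
```

```bash
python3 drive.py '[[0.001,0.0126,0,0,0,-6],[0.003,0.025,0,0,0,-12],[0.006,0.037,0,0,0,-18],[0.0105,0.049,0,0,0,-24],[0.016,0.060,0,0,0,-30],[0.023,0.071,0,0,0,-36],[0.031,0.081,0,0,0,-42],[0.0395,0.090,0,0,0,-48],[0.049,0.098,0,0,0,-54],[0.060,0.105,0,0,0,-60],[0.065,0.108,0,0,0,-63],[0.065,0.108,0,0,0,-63]]'; python3 togo.py .563 .086 .199 39
```

```text
time_s: 9.62
tcp_pos: [0.5581, 0.0928, 0.2014]
eef_rot: [180.0, -0.2, 35.2]
contact_force: [3.4, 2.7, 1.7]
gripper_width: 0.0279
gripper_force: 20.0
togo [0.     0.0084 0.0024] [ 0.05 -0.18 -3.83]
t 9.6167 tcp [0.5581 0.0928 0.2014] [179.95  -0.18  35.17] q [ 29.3  11.3 -15.6   0.  -62.9  95.9] F [3.4  2.74 1.66] M [ 1.053 -1.249  0.259] w 0.0279 19.999804962426424
```

Another 8 mm to the stop. I'll push slightly past it while watching the force.

```bash
python3 drive.py '[[0,0.004,0,0,0,-2],[0,0.008,0,0,0,-4],[0,0.009,0,0,0,-4],[0,0.009,0,0,0,-4],[0,0.009,0,0,0,-4]]'; python3 togo.py .563 .086 .199 39; python3 drive.py '[[0,0.001,0,0,0,-0.5],[0,0.002,0,0,0,-1],[0,0.002,0,0,0,-1],[0,0.002,0,0,0,-1]]'; python3 togo.py .563 .086 .199 39
```

```text
time_s: 10.03
tcp_pos: [0.5628, 0.0867, 0.2014]
eef_rot: [180.0, -0.2, 39.0]
contact_force: [4.7, 5.0, 0.7]
gripper_width: 0.0279
gripper_force: 20.0
togo [-0.0003  0.0006  0.0024] [ 0.05 -0.19 -0.04]
t 10.0333 tcp [0.5628 0.0867 0.2014] [179.95  -0.19  38.96] q [ 28.4  11.6 -15.2   0.  -63.  100.5] F [4.67 5.   0.73] M [ 1.313 -1.385  0.236] w 0.0279 20.00008799135685
time_s: 10.37
tcp_pos: [0.5629, 0.0865, 0.2013]
eef_rot: [-179.9, -0.2, 40.0]
contact_force: [-2.7, 10.5, 5.5]
gripper_width: 0.0278
gripper_force: 20.0
togo [-0.0003  0.0004  0.0023] [-0.1  -0.2   0.96]
t 10.3667 tcp [0.5629 0.0865 0.2013] [-179.9    -0.2    39.96] q [ 28.3  11.6 -15.   -0.2 -63.1 101.7] F [-2.65 10.51  5.5 ] M [3.922 1.083 0.016] w 0.0278 20.00082816928625
```

It moved only 0.2 mm for 2 mm commanded, with the force rising, so the arm is at its stop. I'll release and go up.

```bash
python3 drive.py '[[0,-0.002,0,0,0,0],[0,-0.002,0,0,0,0],[0,-0.002,0,0,0,0],[0,-0.002,0,0,0,0],[0,-0.002,0,0,0,0]]' 0.06; python3 drive.py '[[0,0,-0.02,0,0,0],[0,0,-0.05,0,0,0],[0,0,-0.07,0,0,0],[0,0,-0.07,0,0,0]]'; python3 togo.py .474 -.0445 .12 60
```

```text
time_s: 10.78
tcp_pos: [0.5611, 0.085, 0.2002]
eef_rot: [-180.0, 0.1, 40.0]
contact_force: [-0.2, 0.2, 0.0]
gripper_width: 0.0553
gripper_force: 0.0
time_s: 11.12
tcp_pos: [0.5635, 0.0855, 0.2752]
eef_rot: [179.8, -0.3, 40.0]
contact_force: [1.6, -0.4, 1.1]
gripper_width: 0.0599
gripper_force: 0.0
togo [-0.1531  0.0415  0.1545] [  0.23  -0.3  -19.97]
t 11.1167 tcp [0.5635 0.0855 0.2752] [179.83  -0.34  40.03] q [ 2.840e+01  8.800e+00 -8.800e+00  1.000e-01 -7.200e+01  1.016e+02] F [ 1.63 -0.45  1.12] M [-0.109 -0.011  0.001] w 0.0599 0.0
```

```bash
python3 drive.py '[[-0.04,0.01,0,0,0,-5],[-0.08,0.02,0,0,0,-10],[-0.12,0.03,0,0,0,-15],[-0.153,0.0415,0,0,0,-20],[-0.153,0.0415,0,0,0,-20],[-0.153,0.0415,0,0,0,-20]]' 0.07; python3 - <<'E'
from plant import r, optics, monitor, ticket
from h import *
c=optics.capture("top"); b=blob(c,(0,0,0),(180,255,80),(320,345,165,195)); P=world(c); np.savez("pics/top5.npz",**c)
m=(P[...,2]>.213)&(P[...,2]<.228)&(np.hypot(P[...,0]-.563,P[...,1]-.086)<.04); print("pommel",P[m].mean(0).round(4),m.sum())
c=optics.capture("scene"); np.savez("pics/scene5.npz",**c); cv2.imwrite("pics/scene5.png",cv2.resize(c["frame"][165:275,240:400,::-1],None,fx=5,fy=5,interpolation=cv2.INTER_CUBIC))
P=world(c); h=cv2.cvtColor(c["frame"],cv2.COLOR_RGB2HSV); d=np.hypot(P[...,0]-.563,P[...,1]-.086)
m=((h[...,0]<6)|(h[...,0]>174))&(h[...,1]>200)&(h[...,2]>80)&(d<.05)&(P[...,2]>.1)
v,u=np.where(m)
for uu in range(u.min(),u.max()+1,4): vv=v[u==uu].max(); print(uu,vv,P[vv,uu].round(4))
m=(d<.036)&(P[...,2]>.115)&(P[...,2]<.125)&(h[...,1]<60); print("lid z",np.median(P[m][:,2]),m.sum())
E
python3 togo.py .474 -.0445 .047 60
```

```text
time_s: 11.62
tcp_pos: [0.47, -0.0462, 0.2708]
eef_rot: [180.0, -0.0, 59.9]
contact_force: [0.5, 1.2, -0.1]
gripper_width: 0.0698
gripper_force: 0.0
togo [0.0023 0.0022 0.2237] [ 0.02 -0.03 -0.1 ]
t 11.6667 tcp [ 0.4708 -0.0454  0.2707] [ 1.7998e+02 -3.0000e-02  5.9900e+01] q [ 18.4  -0.6 -19.7  -0.  -70.9 131.5] F [0.64 0.49 0.02] M [-0.096 -0.009 -0.03 ] w 0.07 0.0Traceback (most recent call last):
  File "<stdin>", line 3, in <module>
  File "h.py", line 9, in blob
    (x,y),s,a=cv2.fitEllipse(cv2.convexHull(k)); return x+u0,y+v0,np.round(s,1),cv2.contourArea(k)
              ~~~~~~~~~~~~~~^^^^^^^^^^^^^^^^^^^
cv2.error: OpenCV(4.12.0) /io/opencv/modules/imgproc/src/shapedescr.cpp:361: error: (-201:Incorrect size of input array) There should be at least 5 points to fit the ellipse in function 'fitEllipseNoDirect'
```

```bash
cat > gap.py <<'E'
from plant import r, optics, monitor, ticket
from h import *
import sys; n=sys.argv[1]
c=optics.capture("top"); P=world(c); np.savez(f"pics/top{n}.npz",**c)
m=(P[...,2]>.213)&(P[...,2]<.228)&(np.hypot(P[...,0]-.563,P[...,1]-.086)<.04); print("pommel",P[m].mean(0).round(4),m.sum())
c=optics.capture("scene"); np.savez(f"pics/scene{n}.npz",**c); cv2.imwrite(f"pics/scene{n}.png",cv2.resize(c["frame"][165:275,240:400,::-1],None,fx=5,fy=5,interpolation=cv2.INTER_CUBIC))
P=world(c); h=cv2.cvtColor(c["frame"],cv2.COLOR_RGB2HSV); d=np.hypot(P[...,0]-.563,P[...,1]-.086)
m=((h[...,0]<6)|(h[...,0]>174))&(h[...,1]>200)&(h[...,2]>80)&(d<.05)&(P[...,2]>.1)
v,u=np.where(m)
for uu in range(u.min(),u.max()+1,4): vv=v[u==uu].max(); print(uu,vv,P[vv,uu].round(4))
m=(d<.036)&(P[...,2]>.113)&(P[...,2]<.126)&(h[...,1]<60); print("lid z",np.median(P[m][:,2]),m.sum())
E
python3 gap.py 5
```

```text
pommel [nan nan nan] 0
295 203 [0.5836 0.1128 0.1465]
299 206 [0.5697 0.1201 0.1468]
303 207 [0.56   0.1199 0.1468]
307 208 [0.551  0.1185 0.1461]
311 208 [0.5432 0.115  0.1464]
315 207 [0.537  0.1082 0.147 ]
319 206 [0.5309 0.101  0.1472]
323 202 [0.5301 0.0827 0.1478]
lid z 0.12085003644335734 301gap.py:5: RuntimeWarning: Mean of empty slice.
  m=(P[...,2]>.213)&(P[...,2]<.228)&(np.hypot(P[...,0]-.563,P[...,1]-.086)<.04); print("pommel",P[m].mean(0).round(4),m.sum())
  ret = um.true_divide(
```

View pics/scene5.png

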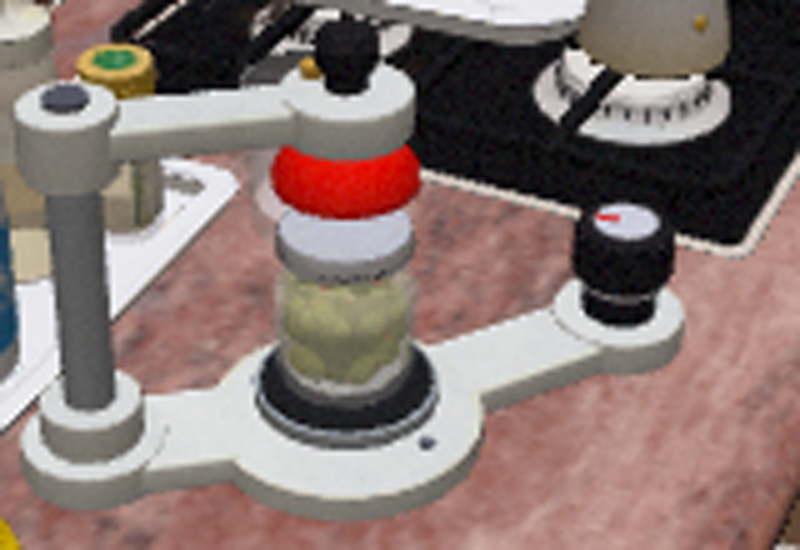

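The scene view shows the head over the jar. There is a gap between the red lip at (345,215) and the lid top at (345,240), about 25.5 mm by depth. Now I'll descend on the knob and grip it.

```bash
python3 drive.py '[[0.001,0.002,0.04,0,0,0],[0.002,0.002,0.08,0,0,0],[0.002,0.002,0.12,0,0,0],[0.002,0.002,0.16,0,0,0],[0.002,0.002,0.19,0,0,0],[0.002,0.002,0.21,0,0,0],[0.002,0.002,0.223,0,0,0],[0.002,0.002,0.223,0,0,0]]'; python3 togo.py .474 -.045 .047 60;  python3 drive.py '[[0,0,0,0,0,0],[0,0,0,0,0,0],[0,0,0,0,0,0],[0,0,0,0,0,0],[0,0,0,0,0,0],[0,0,0,0,0,0]]' 0.04 45; python3 togo.py .474 -.045 .047 60
```

```text
time_s: 12.43
tcp_pos: [0.4721, -0.0438, 0.0442]
eef_rot: [-179.7, 0.3, 60.1]
contact_force: [-1.0, 0.9, -0.2]
gripper_width: 0.0696
gripper_force: 0.0
togo [-0.0001  0.0023 -0.0028] [-0.26  0.26  0.05]
t 12.4333 tcp [ 0.4721 -0.0438  0.0442] [-179.74    0.26   60.05] q [ 18.5  13.9 -37.1  -0.  -39.3 131.5] F [-0.99  0.86 -0.2 ] M [-0.173  0.119  0.005] w 0.0696 0.0
time_s: 12.93
tcp_pos: [0.4751, -0.0438, 0.0487]
eef_rot: [179.9, -0.1, 60.1]
contact_force: [2.0, -1.5, 2.0]
gripper_width: 0.0483
gripper_force: 45.0
togo [-0.0016 -0.0004  0.0017] [ 0.13 -0.11  0.06]
t 12.9333 tcp [ 0.4751 -0.0438  0.0487] [ 1.7987e+02 -1.1000e-01  6.0060e+01] q [ 18.5  13.5 -36.9   0.  -39.4 131.6] F [ 1.99 -1.46  2.03] M [-0.515 -0.654 -0.067] w 0.0483 45.00097632408142
```

```bash
python3 drive.py '[[0,0,0,0,0,7],[0,0,0,0,0,14],[0,0,0,0,0,21],[0,0,0,0,0,28],[0,0,0,0,0,35],[0,0,0,0,0,42],[0,0,0,0,0,48],[0,0,0,0,0,54],[0,0,0,0,0,60],[0,0,0,0,0,60]]'; python3 togo.py .474 -.045 .047 60; python3 - <<'E'
from plant import r, optics, monitor, ticket
from h import *
c=optics.capture("scene"); P=world(c);d=np.hypot(P[...,0]-.563,P[...,1]-.086); h=cv2.cvtColor(c["frame"],cv2.COLOR_RGB2HSV)
m=(d<.034)&(P[...,2]>.118)&(P[...,2]<.143)&(h[...,1]<60)
k=P[m][:,2]; print("top of lid",np.percentile(k,[50,75,90,99]).round(4),len(k))
E
```

```text
time_s: 13.77
tcp_pos: [0.4759, -0.0451, 0.0487]
eef_rot: [179.9, -0.2, -0.3]
contact_force: [8.6, -13.9, -1.0]
gripper_width: 0.0483
gripper_force: 45.0
togo [-0.0019 -0.0001  0.0017] [  0.18  -0.15 -60.27]
t 13.7667 tcp [ 0.4759 -0.0451  0.0487] [179.92  -0.21  -0.27] q [ 18.4  13.5 -36.9   0.2 -39.4  71.2] F [  8.63 -13.9   -1.  ] M [-5.257 -2.99  -0.196] w 0.0483 45.00076353549957
top of lid [0.1287 0.1298 0.1304 0.1313] 251
```

```bash
python3 drive.py '[[0.003,0.001,0,0,0,7],[0.003,0.001,0,0,0,14],[0.003,0.001,0,0,0,21],[0.003,0.001,0,0,0,28],[0.003,0.001,0,0,0,35],[0.003,0.001,0,0,0,42],[0.003,0.001,0,0,0,48],[0.003,0.001,0,0,0,54],[0.003,0.001,0,0,0,60]]'; python3 togo.py .474 -.045 .047 60;  python3 drive.py '[[0,0,0,0,0,7],[0,0,0,0,0,14],[0,0,0,0,0,20],[0,0,0,0,0,25]]'; python3 togo.py .474 -.045 .047 60; sed -i 's/z"\],*.*$/&/; s/P\[\.\.\.,2\]>.113)&(P\[\.\.\.,2\]<.126)/P[...,2]>.113)\&(P[...,2]<.15)/' gap.py; python3 gap.py 6 2>/dev/null
```

```text
time_s: 14.57
tcp_pos: [0.4752, -0.0467, 0.0486]
eef_rot: [179.8, -0.0, -60.2]
contact_force: [-5.9, -9.3, 15.6]
gripper_width: 0.048
gripper_force: 45.0
togo [-0.0021  0.0002  0.0016] [   0.16    0.17 -120.21]
t 14.5667 tcp [ 0.4752 -0.0467  0.0486] [ 1.7981e+02 -4.0000e-02 -6.0210e+01] q [ 18.1  13.7 -36.7   0.1 -39.8  11.6] F [-5.95 -9.3  15.59] M [-3.372  2.158  0.38 ] w 0.048 44.9960196018219
time_s: 14.9
tcp_pos: [0.4745, -0.0469, 0.0485]
eef_rot: [179.8, -0.1, -85.2]
contact_force: [-8.8, -8.7, 17.3]
gripper_width: 0.0475
gripper_force: 45.0
togo [-0.002   0.0003  0.0015] [   0.25    0.23 -145.24]
t 14.9 tcp [ 0.4745 -0.0469  0.0485] [ 1.7978e+02 -1.3000e-01 -8.5240e+01] q [ 18.1  13.7 -36.7   0.1 -39.9 -13.5] F [-8.82 -8.71 17.32] M [-3.247  2.997  0.393] w 0.0475 44.999120235443115
pommel [0.563  0.0867 0.2182] 157
295 203 [0.5848 0.1107 0.1451]
299 206 [0.5682 0.1228 0.1486]
303 207 [0.56   0.12   0.1469]
307 208 [0.5507 0.1191 0.1465]
311 208 [0.5428 0.1158 0.147 ]
315 207 [0.537  0.1082 0.1469]
319 206 [0.5327 0.0972 0.1447]
323 202 [0.5305 0.0819 0.1472]
lid z 0.1341146103365951 195
```

View pics/scene6.png

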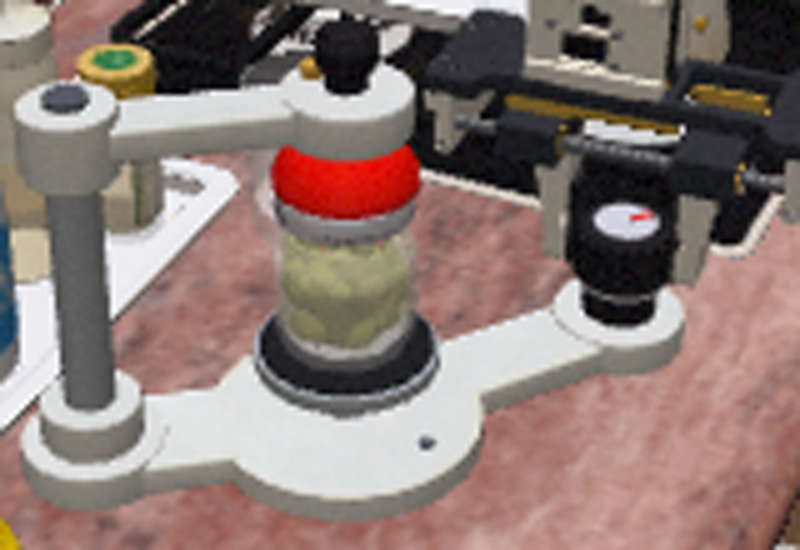

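The scene view shows the lid (rim bottom at about (345,243)) close under the bell, whose lower edge (345,217) has not moved. I'll track contact by the turning moment and the visible red area, in small steps.

```bash
cat > red.py <<'E'
import sys; from h import *
def red(c):
    f=c["frame"].astype(float); s=np.clip(f[...,0]-f[...,1:3].mean(-1)-60,0,None)[188:216,298:322]
    return (s.sum()/150/24), 
def lidline(c):  # mean grey column profile over u 303..315
    return cv2.cvtColor(c["frame"],cv2.COLOR_RGB2HSV)[200:225,304:316,1].mean(1).round(0)
if __name__=="__main__":
    for n in sys.argv[1:]:
        c=dict(np.load(f"pics/scene{n}.npz")); print(n,red(c),lidline(c).astype(int).tolist())
    from plant import r, optics, monitor, ticket
    S=[red(optics.capture("scene"))[0] for _ in range(4)]; s=monitor.get_state()
    print("now",np.mean(S).round(3),np.std(S).round(3),"t",s["time_s"],"yaw",s["eef_rot"][2].round(2),"Mz",s["moment"][2].round(3),"F",s["contact_force"].round(1),s["gripper_width"])
E
python3 red.py 5 6
```

```text
5 (np.float64(9.417222222222222),) [250, 246, 246, 246, 244, 243, 241, 243, 172, 16, 19, 19, 19, 18, 17, 15, 16, 9, 11, 13, 14, 34, 70, 68, 65]
6 (np.float64(9.759583333333333),) [243, 246, 244, 244, 247, 244, 242, 238, 177, 10, 11, 12, 13, 23, 70, 68, 65, 64, 64, 63, 64, 65, 66, 66, 64]
now 9.783 0.016 t 15.2 yaw -85.0 Mz -0.294 F [-7.3 -9.2 15.9] 0.04788507786332195
```

```bash
python3 drive.py '[[0,0,0,0,0,4],[0,0,0,0,0,8]]' >/dev/null; python3 red.py;  python3 drive.py '[[0,0,0,0,0,4],[0,0,0,0,0,8]]' >/dev/null; python3 red.py; python3 drive.py '[[0,0,0,0,0,4],[0,0,0,0,0,8]]' >/dev/null; python3 red.py
```

```text
now 9.793 0.028 t 15.5667 yaw -93.01 Mz -0.228 F [-9.  -8.1 18.7] 0.04791504087611769
now 9.81 0.008 t 15.9333 yaw -101.01 Mz -0.221 F [-8.6 -7.8 18.7] 0.048324557661129544
now 9.818 0.016 t 16.3 yaw -109.01 Mz -0.206 F [-10.2  -7.5  20.3] 0.048464009022767374
```

```bash
M='from plant import r, optics, monitor, ticket; print("moving Mz",monitor.get_state()["moment"][2].round(3))'; python3 drive.py '[[0,0,0,0,0,3],[0,0,0,0,0,6]]' >/dev/null; python3 -c "$M"; python3 red.py;  python3 drive.py '[[0,0,0,0,0,3],[0,0,0,0,0,6]]' >/dev/null; python3 -c "$M"; python3 red.py; python3 drive.py '[[0,0,0,0,0,3],[0,0,0,0,0,6]]' >/dev/null; python3 -c "$M"; python3 red.py; python3 - <<'E'
from plant import r, optics, monitor, ticket
from h import *; from red import lidline
c=optics.capture("scene"); np.savez("pics/scene7.npz",**c); print(lidline(c).astype(int).tolist())
E
```

```text
moving Mz 0.364
now 9.585 0.013 t 16.6667 yaw -115.01 Mz -0.247 F [-12.1  -6.5  21.7] 0.04832213450306871
moving Mz 0.422
now 9.26 0.009 t 17.0333 yaw -121.01 Mz -0.247 F [-12.4  -5.1  21.5] 0.048413809635564055
moving Mz 0.452
now 8.966 0.02 t 17.4 yaw -127.01 Mz -0.149 F [-13.7  -4.8  22.2] 0.04832737794146354
[246, 243, 244, 241, 245, 241, 240, 211, 25, 13, 12, 32, 72, 68, 64, 62, 63, 64, 65, 66, 67, 67, 64, 61, 58]
```

Contact began near yaw -110.5. I'm now about 2.3 mm into it, roughly 7 N. I'll add a touch more, ease the side load and let go.

```bash
python3 drive.py '[[0.001,0.0005,-0.001,0,0,2],[0.002,0.001,-0.003,0,0,4],[0.0025,0.0015,-0.004,0,0,4]]'; python3 red.py; python3 drive.py '[[0,0,0,0,0,0],[0,0,0,0,0,0],[0,0,0,0,0,0],[0,0,0,0,0,0],[0,0,0,0,0,0]]' 0.075; python3 drive.py '[[0,0,-0.02,0,0,0],[0,0,-0.06,0,0,0],[0,0,-0.1,0,0,0],[0,0,-0.14,0,0,0],[0,0,-0.18,0,0,0],[0,0,-0.2,0,0,0],[0,0,-0.2,0,0,0]]'; python3 gap.py 8 2>/dev/null; python3 red.py 7 8
```

```text
time_s: 17.7
tcp_pos: [0.4729, -0.0465, 0.0492]
eef_rot: [179.9, -0.0, -131.2]
contact_force: [18.5, -8.5, -52.8]
gripper_width: 0.0482
gripper_force: 45.0
now 8.692 0.019 t 17.9 yaw -131.07 Mz -0.162 F [ 11.7  -7.  -33.8] 0.04824943935512483
time_s: 18.32
tcp_pos: [0.4743, -0.046, 0.052]
eef_rot: [-180.0, 0.0, -131.0]
contact_force: [-0.1, 0.7, 0.2]
gripper_width: 0.0734
gripper_force: 0.0
time_s: 18.9
tcp_pos: [0.4766, -0.0458, 0.2576]
eef_rot: [-179.6, 0.4, -130.9]
contact_force: [0.8, 0.4, -0.4]
gripper_width: 0.0752
gripper_force: 0.0
pommel [nan nan nan] 0
295 202 [0.5842 0.1117 0.1484]
299 205 [0.5701 0.1193 0.1488]
303 206 [0.5596 0.1206 0.1499]
307 206 [0.5518 0.1171 0.1502]
311 206 [0.5442 0.113  0.1501]
315 206 [0.5358 0.1106 0.1511]
319 205 [0.5319 0.0991 0.1485]
323 201 [0.5295 0.0841 0.1512]
lid z 0.13713763934540796 177
7 (np.float64(8.975555555555555),) [246, 243, 244, 241, 245, 241, 240, 211, 25, 13, 12, 32, 72, 68, 64, 62, 63, 64, 65, 66, 67, 67, 64, 61, 58]
8 (np.float64(8.431111111111111),) [246, 249, 247, 243, 243, 245, 241, 173, 17, 13, 14, 47, 71, 68, 65, 64, 64, 64, 66, 66, 67, 66, 64, 60, 58]
now 8.398 0.007 t 19.2 yaw -130.96 Mz -0.035 F [ 0.4 -0.7 -0.8] 0.0752588425640551
```

View pics/scene8.png

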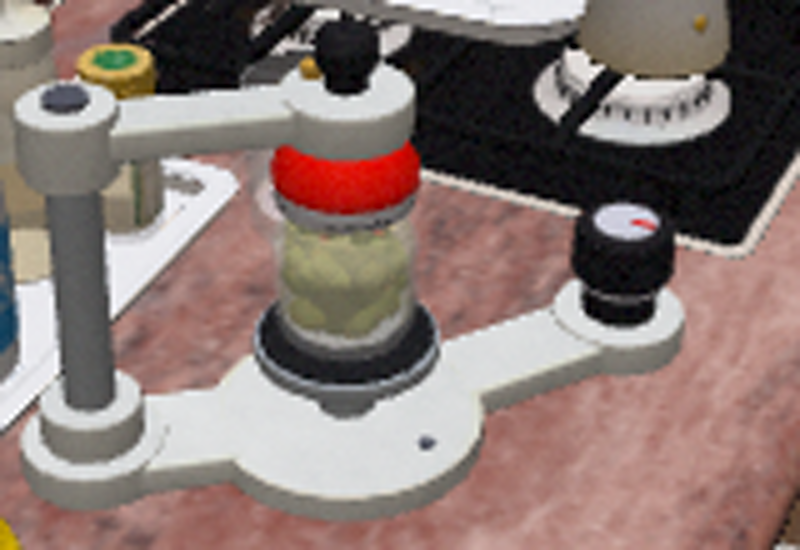

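The final view shows the lid against the raised seal, the jar upright, the head at its stop and the gripper clear. The red area dropped about 1.0, which is roughly 2.8 mm or 8 N of seal compression. I'll hand it in.

```bash
python3 -c "
from plant import r, optics, monitor, ticket
print(ticket.close_job())"
```

```text
the job is handed in; nothing more can be done
None
```

The jar stands upright and centred on the lifting table, the sealing head is at its stop, and the lid bears on the seal by about 2.8 mm (roughly 8 N, estimated from knob angle and images); the gripper is clear of everything, the lemon and tumbler were not moved, and the job was handed in at about 19 s.

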